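# Raise the vial into the reader and hold it for the reading

## Robot

A 7-joint arm with a two-finger parallel gripper is mounted at the origin on the work surface. World frame = base frame: x ahead of the robot, y to its left, z up, the work surface at z = 0. Lengths are in m, angles in rad, forces in N, time in s.
With the tool pointing down it reaches from about 0.4 to 0.85 m from the base axis. Payload 10.4 kg.
Tool frame: the origin (TCP) lies at the very end of the fingers, on their centre line; the grasp point (between the pads) lies 19 mm behind it; z points along the fingers, y is the line along which they close (so a half turn about z gives the same grasp; the last joint's range is limited). The gripper opens to 85 mm and grips with 20 to 120 N. Pads are 22 mm wide; open, the fingers measure 114 mm over their backs; the gripper's body (76 mm by 85 mm) begins 54 mm behind the grasp point. The pads swing forward as they close: fully open they stand 13 mm farther back than shut.
Start: joints at [1.241, 0.332, -0.065, 1.46, 0.022, 1.35, -0.088], TCP at [0.189, -0.596, 0.231] pointing down, gripper open.
Joint ranges: [-2.6, 2.6], [-0.5, 2.12], [-1.47, 1.34], [0.16, 2.42], [-1.27, 4.41], [0.06, 2.06], [-2.6, 2.6]. Speed limits (rad/s): [2.22, 2.22, 2.79, 2.79, 3.14, 3.14, 3.14].

## Interface

Orientations are given as [roll, pitch, yaw] about the fixed x, y, z axes, in that order (R = Rz(yaw) Ry(pitch) Rx(roll)).
In Python, from bench import r gives the robot as it stands.
- The arm moves only by the shell command python3 -m inch 'ROWS' [FORCE]. ROWS is text: rows parted by semicolons, each of 7 numbers parted by spaces: the shift along the tool's x, y, z in units of 300 mm (1.0 is 300 mm), then the turn, a rotation vector about the tool's x, y, z in units of 2 pi rad (1.0 is 2 pi rad), then the opening, from 0 (shut) to 1 (fully open). A call has 1 to 20 rows; each row is the pose to reach, as a shift and turn from the pose commanded when the call began, along the tool's axes at that moment, turning the shorter way round; what a row does not reach only later rows make up. A row lasts 1/10 s, in which the tool goes at most 50 mm and 8.59 degrees, less where a joint would pass 70% of its speed; a pose out of reach is approached as far as the arm can. A call with a number of a shift or a turn outside -1 to 1 is refused whole. A call with a gripper value outside its range is refused whole. The fingers move at their own pace and stop on an object; FORCE is the grip in N (left out, the last holds). Time passes only in rows, so rows that repeat a pose let the fingers close. It gives the time, the measured TCP pose, the force, the opening and the grip force at its end, in the units of the state.
- r.read_state(): the state, without advancing time (a new reading comes with each control period).
- r.snapshot(name): name is "side" or "top"; returns a dict with "image" (480x640x3 uint8, red, green, blue), "vertical_fov" (degrees; the focal length in pixels is half the picture's height over the tangent of half this angle, whatever the lens; pixels are square), "cx", "cy" (the principal point, pixels), "pose" (4x4, takes a point from camera to world coordinates). Camera axes: x right, y down, z forward; pixel columns grow to the right and rows downward; lengths in m; the calibration is good to about 2 mm. A picture is of the moment at which its call begins. There is no depth.
- r.sign_off(): hands the job in; it is judged then, once.
The state is a dict: "clock": time; "qpos": joint angles; "joint_velocities": joint speeds; "effort": joint torques, N m; "position": TCP position; "ee_rot": TCP orientation; "wrist_force": force on the tool from outside, world axes, zero at the start; "torque": the same for the moment, N m; "width": finger opening in m; "grasp_force": force on a finger pad.
Only numpy, scipy, OpenCV 4.12 (cv2) and the standard library are available. Lean on these libraries where they do the work, as an engineer would, in place of code of your own. Each camera call takes 0.05 s, during which the arm holds its last target. There are 200 camera calls.

## Task

On the vial reader, turn the focus knob so that its white pointer points at the raised tooth on the ring around it. Then swing the spring-loaded cam lever up to its highest lift, where the lever stands straight up and the vial is fully raised into the reading hood, and finish while still holding it there (it springs back if let go), with the knob left at its mark. Do not move or tip the other things on the bench.

Things in the scene. Friction and masses are not known exactly. Their poses are not given: they have to be found in the camera images.
- reader: White bench vial reader, fixed: base plate 250 x 295 x 20 mm, housing at the back (110 mm tall), in the middle a column with a hood over an amber vial (235 mm tall), cam lever at its right, knob block at its left front. Origin on the table surface; own x points to its back (away from the robot), y to its left. Cam axle: level, along own y, 90 mm up, at own x = 0. Knob axis: own (-50, 140) mm.
- focus_knob (a joint): Angle of the knob (rad), clockwise seen from above is positive; range -1.6 to 1.6; at 0 its pointer points along the reader's own x. It stays where it is left (friction 0.03 N m).
- knob_grip (a point): On the knob's upright axis at the height to grip, 81 mm above the table. The black knob has a bar grip 42 mm long, 14 mm thick, from 56 to 88 mm above the table, on a 48 mm disc; the bar lies along this frame's x and is gripped across its 14 mm (frame y). The frame turns with the knob.
- knob_pointer (a point): The pointer end of the knob's bar, marked by a white line on that half of the top and on the end face: 21 mm from the knob's axis, 81 mm above the table. Its frame turns with the knob; its x is the pointing direction.
- index_tooth (a point): The index mark: one raised tooth (12 mm long radially, 5 wide, 9 tall) on the flat aluminium ring round the knob (57 to 73 mm across, 3 mm thick, lying 50 mm above the table). The point is on top of the tooth, 36.5 mm from the knob's axis; its x points outward from the axis through the tooth. The ring does not turn during the job; its angle differs from start to start.
- cam_lever (a joint): Angle of the cam lever (rad): 0 at rest, pointing to the reader's front (own -x), 0.171 rad above level; grows as the handle is raised up and over to the back. Full lift at 1.40: lever straight up; beyond it the stage sinks again, stop at 2.0. A spring always drives it back to 0: about 2 N at the handle at rest, 3 N upright.
- lever_grip (a point): Lever with a black handle: round level bar along the reader's y, 14 mm thick, 65 mm long, sticking out to the right of the steel arm (10 mm thick). The point is the place to grip, on the bar's axis, 35 mm right of the arm's centre line, 100 mm from the cam axle; in the reader's frame (-98.5, -130, 107) mm at rest, (0, -130, 190) mm at full lift. Turns with the lever; axes agree with the reader's at rest.
- vial_stage (a joint): Height of the vial stage over its rest position (m), driven by the cam: 0 at rest, 0.0133 at full lift.
- beaker: Bystander: clear open beaker, 56 mm wide, 60 mm tall, in front of the reader. Origin: centre of its underside.
- sample_jar: Bystander: small amber jar, 40 mm wide, 50 mm tall, to the right of the lever handle. Origin: centre of its underside.
- measuring_cylinder: Bystander: clear measuring cylinder, 204 mm tall, 36 mm wide on a 72 mm foot, left of the reader. Origin: centre of its underside.
- media_bottle: Bystander: clear glass bottle with cap, 66 mm wide, 130 mm tall, right of and behind the lever. Origin: centre of its underside.
- dish_stack: Bystander: two stacked dishes, 60 mm wide, 27 mm tall, in front of the knob. Origin: centre of its underside.
- tube_rack: Bystander: white block with eight holes, 70 x 110 x 35 mm, left of the knob. Origin: centre of its underside.
- slide_box: Bystander: grey box, 80 x 100 x 30 mm, to the front right of the lever. Origin: centre of its underside.

How it is judged:
On the way, in this order (a step that is already met when the one before it is completed fails the run):
1. the knob's pointer is at the tooth while the cam lever is still down (angle between the x axis of knob_pointer and the x axis of index_tooth, either way round below 0.12 rad and horizontal distance between knob_pointer and index_tooth below 0.025 m and value of joint cam_lever below 0.4 rad), for 0.2 s.
2. the cam lever is at its highest lift, held by the robot (value of joint cam_lever between 1.26 and 1.54 rad and value of joint vial_stage above 0.012 m and contact force between any of the fingers, the arm and cam_lever above 0.5 N), for 0.2 s.
At the end, for the whole second after the job is handed in: The robot holds the cam lever (contact over 0.5 N) still, upright at full lift (joint 1.40 +- 0.14 rad, stage lifted over 12 mm), and the knob's pointer is within 0.12 rad of the tooth (all of step 2 and angle between the x axis of knob_pointer and the x axis of index_tooth, either way round below 0.12 rad and horizontal distance between knob_pointer and index_tooth below 0.025 m and velocity of joint cam_lever between -0.15 and 0.15 rad/s); the arm keeps its last pose, push and grip.
It fails at once if a bystander was moved over 20 mm or tipped (distance of any of beaker, sample_jar, measuring_cylinder, media_bottle, dish_stack, tube_rack, slide_box from where it was at the start of the episode above 0.02 m or angle between any of beaker, sample_jar, measuring_cylinder, media_bottle, dish_stack, tube_rack, slide_box's own z axis and vertical above 0.4 rad).
It also fails if it takes over 54 s, if anything falls off the work surface, if the arm or the gripper's body presses on something with over 40 N, if the wrist force passes 120 N, or if a joint passes its speed limit or range.

## Working session

There is one attempt and no reset: what is moved stays moved. The work goes in short steps, Python scripts to look and compute and a shell command to move; the robot and the scene stay as the last step left them, time stands still between calls to the robot, and variables do not carry over. Pictures are saved under pics/ and viewed, at most 10 in all, crops included, and the job is handed in when it is done.

```bash
mkdir -p pics; python3 - <<'E'
from bench import r
import cv2,pickle
for n in("side","top"):
    s=r.snapshot(n); cv2.imwrite(f"pics/{n}0.png",s["image"][:,:,::-1]); pickle.dump(s,open(f"{n}0.pkl","wb"))
    print(n,s["vertical_fov"],s["cx"],s["cy"],s["pose"].round(3).tolist())
s=r.read_state();print(s)
E
```

```text
side 49.13595936066216 318.8809106886231 234.05107837441813 [[-0.907, -0.31, 0.285, 0.295], [-0.421, 0.67, -0.611, 0.617], [-0.002, -0.674, -0.738, 0.793], [0.0, 0.0, 0.0, 1.0]]
top 54.52467623359452 320.2389993716379 239.40402025105118 [[0.007, -0.993, 0.115, 0.438], [-1.0, -0.004, 0.025, 0.021], [-0.024, -0.115, -0.993, 1.055], [0.0, 0.0, 0.0, 1.0]]
{'clock': 0.1, 'qpos': array([ 1.24139205,  0.33282565, -0.06472061,  1.46087999,  0.02162103,
        1.34987584, -0.08851396]), 'joint_velocities': array([-0.00025159, -0.00011313, -0.00113868, -0.00181904,  0.00052113,
        0.00040301,  0.00133893]), 'effort': array([ 1.07700285e-03, -6.26746988e+01,  4.92161955e-02, -3.92432070e+01,
        1.65023137e-02,  6.94699949e-03, -7.89596356e-05]), 'position': array([ 0.18865847, -0.59549122,  0.23057412]), 'ee_rot': array([-3.14030220e+00,  7.16898794e-05,  3.06834153e-01]), 'wrist_force': array([-0.31155589,  0.21421409,  0.81788265]), 'torque': array([-0.02533773, -0.00913987,  0.01018893]), 'grasp_force': 0.0, 'width': 0.08539747376093045}
```

View pics/side0.png

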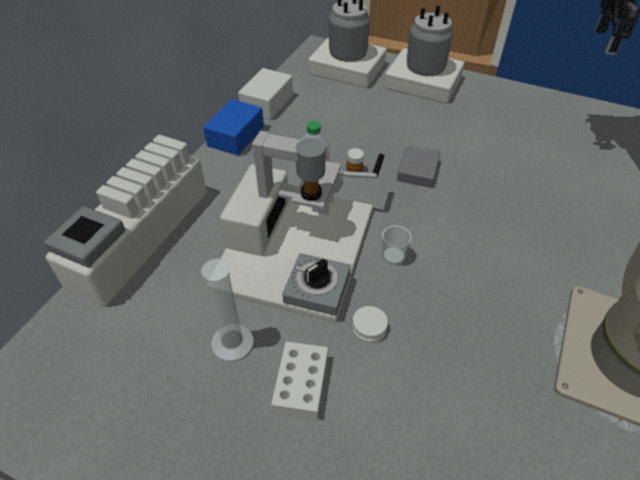

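View pics/top0.png

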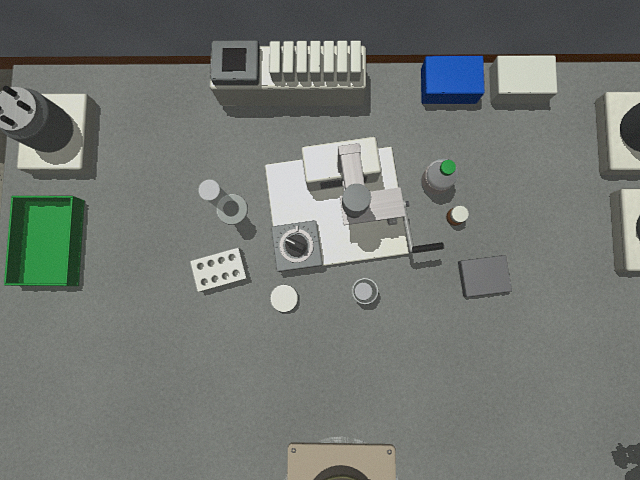

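Side view: knob at about (318,275), lever handle at (378,164). Top view: knob at (296,243), handle bar from (413,248) to (443,245), beaker at (365,291), dishes at (284,299). Next I'll zoom in on the knob and work out positions.

```bash
cat > h.py <<'E'
import numpy as np,cv2,pickle
def K(s):
    f=240/np.tan(np.radians(s["vertical_fov"])/2); return f,s["cx"],s["cy"]
def ray(s,u,v,z):
    f,cx,cy=K(s); d=s["pose"][:3,:3]@[(u-cx)/f,(v-cy)/f,1]; o=s["pose"][:3,3]
    return o+d*(z-o[2])/d[2]
def proj(s,p):
    f,cx,cy=K(s); q=s["pose"][:3,:3].T@(np.array(p)-s["pose"][:3,3]); return f*q[0]/q[2]+cx,f*q[1]/q[2]+cy
def grab(n):
    from bench import r
    return r.snapshot(n)
E
python3 - <<'E'
from h import *
t=pickle.load(open("top0.pkl","rb"));s=pickle.load(open("side0.pkl","rb"))
a=cv2.resize(t["image"][213:273,266:326],(400,400),interpolation=cv2.INTER_CUBIC)
b=cv2.resize(s["image"][245:305,288:348],(400,400),interpolation=cv2.INTER_CUBIC)
cv2.imwrite("pics/k.png",np.hstack([a,b])[:,:,::-1])
# white plate mask, top: lower edge etc
g=t["image"].astype(int); m=((g.min(2)>215)*255).astype(np.uint8); m[:130]=0;m[290:]=0;m[:,:255]=0;m[:,420:]=0
c=max(cv2.findContours(m,cv2.RETR_EXTERNAL,cv2.CHAIN_APPROX_NONE)[0],key=cv2.contourArea)
print(cv2.minAreaRect(c),cv2.approxPolyDP(cv2.convexHull(c),3,True)[:,0].tolist())
# handle black
m=((g.max(2)<45)*255).astype(np.uint8); m[:235]=0;m[260:]=0;m[:,:405]=0;m[:,450:]=0
c=max(cv2.findContours(m,cv2.RETR_EXTERNAL,cv2.CHAIN_APPROX_NONE)[0],key=cv2.contourArea);print(cv2.minAreaRect(c))
(u,v),_,_=cv2.minAreaRect(c);print("handle",ray(t,u,v,.107))
print("knob",ray(t,296,243,.088))
E
```

```text
((308.8900146484375, 212.23001098632812), (106.20743560791016, 73.82196044921875), 81.8698959350586) [[266, 165], [301, 160], [339, 198], [348, 225], [342, 261], [324, 263], [274, 225]]
((432.4726867675781, 244.26791381835938), (1.6941977739334106, 19.220382690429688), 83.2901611328125)
handle [ 0.53900171 -0.18441993  0.107     ]
knob [0.54248424 0.09522411 0.088     ]
```

View pics/k.png

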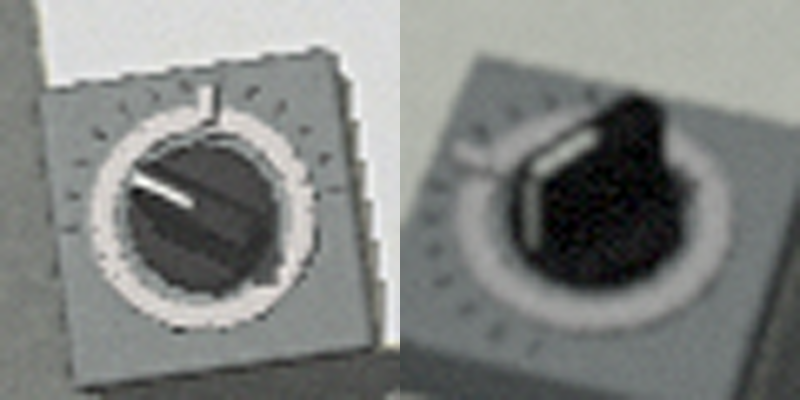

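Left (top view): ring centre at crop (203,217), tooth at (207,103), white pointer line from (190,205) to (135,180). Right (side view) agrees: the tooth is clockwise of the pointer seen from above.

```bash
python3 - <<'E'
from h import *
t=pickle.load(open("top0.pkl","rb"));s=pickle.load(open("side0.pkl","rb"))
P=lambda x,y,z: ray(t,266-.5+x/6.667,213-.5+y/6.667,z)
S=lambda x,y,z: ray(s,288-.5+(x)/6.667,245-.5+y/6.667,z)
A=lambda d: np.degrees(np.arctan2(d[1],d[0])).round(1)
c=P(203,217,.053); print("centre",c,"side",S(594,222,.053))
T=P(207,103,.059);print("tooth",T,np.linalg.norm((T-c)[:2]),A(T-c)); T=S(468,152,.059);print("tooth side",A(T-c))
a,b=P(190,205,.088),P(135,180,.088);print("pointer",a,b,A(b-a),A(b-c))
a,b=S(597,133,.088),S(532,170,.088);print("pointer side",a,b,A(b-a),A(b-c))
q=[P(*k,.05) for k in((42,93),(325,50),(380,345),(78,388))]
print("block",[A(q[0]-q[1]),A(q[3]-q[2]),A(q[0]-q[3]),A(q[1]-q[2])],np.mean(q,0))
# handle in side
g=s["image"].astype(int); m=((g.max(2)<45)*255).astype(np.uint8); m[:140]=0;m[190:]=0;m[:,:365]=0;m[:,395:]=0
print("handle px",np.argwhere(m).min(0),np.argwhere(m).max(0))
for yaw in (6,7,8,9,10):
    R=lambda p:np.array([*(c[:2]+[[np.cos(w),-np.sin(w)],[np.sin(w),np.cos(w)]]@(np.array(p[:2])-[-.05,.14])),p[2]])
    w=np.radians(yaw); h=[R((-.0985,y,.107)) for y in(-.1,-.13,-.165)]
    print(yaw,R((0,0,0)),h[1],[np.round(proj(t,x)) for x in h],[np.round(proj(s,x)) for x in h])
for n,u,v,z in(("beaker",365,292,.06),("dish",284,299,.027),("box",485,276,.03),("jar",458,214,.05),("bottle",447,167,.13),("cyl",208,190,.204)):print(n,ray(t,u,v,z).round(3))
E
```

```text
centre [0.54180467 0.09798336 0.053     ] side [0.44373349 0.05724996 0.053     ]
tooth [0.57835047 0.0966973  0.059     ] 0.03656842498042016 -2.0
tooth side -143.7
pointer [0.54194407 0.09940933 0.088     ] [0.54976866 0.11681848 0.088     ] 65.8 67.1
pointer side [0.44626113 0.05619547 0.088     ] [0.45708224 0.07466696 0.088     ] 59.6 -164.6
block [np.float64(98.9), np.float64(98.4), np.float64(8.0), np.float64(10.9)] [0.54173774 0.09720841 0.05      ]
handle px [154 374] [173 383]
6 [ 0.60616475 -0.03602329  0.        ] [ 0.52179304 -0.17560719  0.107     ] [array([414., 254.]), array([428., 253.]), array([445., 251.])] [array([380., 174.]), array([383., 165.]), array([387., 154.])]
7 [ 0.60849368 -0.03487964  0.        ] [ 0.5265709  -0.17591477  0.107     ] [array([414., 252.]), array([428., 250.]), array([446., 248.])] [array([378., 174.]), array([381., 164.]), array([385., 154.])]
8 [ 0.61080231 -0.03369552  0.        ] [ 0.5313534  -0.17613892  0.107     ] [array([414., 250.]), array([428., 248.]), array([446., 246.])] [array([376., 173.]), array([379., 163.]), array([383., 153.])]
9 [ 0.61308991 -0.03247129  0.        ] [ 0.53613909 -0.17627957  0.107     ] [array([414., 248.]), array([428., 246.]), array([446., 243.])] [array([374., 172.]), array([377., 163.]), array([380., 152.])]
10 [ 0.6153558  -0.03120732  0.        ] [ 0.5409265  -0.17633667  0.107     ] [array([414., 246.]), array([428., 243.]), array([445., 240.])] [array([372., 172.]), array([375., 162.]), array([378., 152.])]
beaker [ 0.442 -0.05   0.06 ]
dish [0.425 0.125 0.027]
box [ 0.478 -0.313  0.03 ]
jar [ 0.611 -0.253  0.05 ]
bottle [ 0.694 -0.212  0.13 ]
cyl [0.629 0.253 0.204]
```

```bash
cat >> h.py <<'E'
from scipy.spatial.transform import Rotation as Ro
def go(*wps):
    """wps: (x,y,z,rpy deg) -> rows relative to present pose"""
    from bench import r
    st=r.read_state(); R0=Ro.from_euler("xyz",st["ee_rot"]); p0=st["position"]
    for x,y,z,rpy in wps:
        d=R0.inv().apply(np.array([x,y,z])-p0)/.3
        w=(R0.inv()*Ro.from_euler("xyz",rpy,degrees=True)).as_rotvec()/(2*np.pi)
        print(*(d.round(4)),*(w.round(4)),"deg",np.degrees(np.linalg.norm(w)*2*np.pi).round(1))
    print("now",p0.round(4),np.degrees(st["ee_rot"]).round(2),"t",st["clock"],"F",st["wrist_force"].round(1),"w",st["width"],"g",st["grasp_force"],"q",st["qpos"].round(2))
E
python3 - <<'E'
from h import *
s=pickle.load(open("side0.pkl","rb"))
S=lambda x,y,z: ray(s,288-.5+(x-400)/6.667,245-.5+y/6.667,z)
A=lambda d: np.degrees(np.arctan2(d[1],d[0])).round(1)
c=S(594,222,.053);T=S(468,152,.059);a,b=S(597,133,.088),S(532,170,.088);print(c,A(T-c),A(b-a),A(b-c),b)
go((.36,-.32,.30,(180,0,66)))
E
```

```text
[0.54031915 0.10194926 0.053     ] -4.5 61.1 57.8 [0.5502849 0.1177956 0.088    ]
0.8218 -0.7032 -0.2306 -0.0002 -0.0001 -0.1345 deg 48.4
now [ 0.1887 -0.5955  0.2306] [-179.93    0.     17.58] t 0.1 F [-0.3  0.2  0.8] w 0.08539747376093045 g 0.0 q [ 1.24  0.33 -0.06  1.46  0.02  1.35 -0.09]
```

```bash
python3 -m inch '0.4 -0.35 -0.23 0 0 -0.06 1; 0.82 -0.7 -0.23 0 0 -0.134 1; 0.82 -0.7 -0.23 0 0 -0.134 1; 0.82 -0.7 -0.23 0 0 -0.134 1; 0.82 -0.7 -0.23 0 0 -0.134 1; 0.82 -0.7 -0.23 0 0 -0.134 1; 0.82 -0.7 -0.23 0 0 -0.134 1; 0.82 -0.7 -0.23 0 0 -0.134 1; 0.82 -0.7 -0.23 0 0 -0.134 1; 0.82 -0.7 -0.23 0 0 -0.134 1'; python3 - <<'E'
from h import *
go((.46,-.1,.29,(180,0,66)),(.541,.1,.18,(180,0,65)))
E
```

```text
clock: 1.1
position: [0.3589, -0.3224, 0.2998]
ee_rot: [-3.141, 0.0, 1.147]
wrist_force: [-0.6, -0.4, -0.1]
width: 0.0854
grasp_force: 0.0
0.8143 0.0021 0.0327 -0.0001 0.0 -0.0008 deg 0.3
1.533 -0.0258 0.3994 -0.0001 0.0 0.0019 deg 0.7
now [ 0.3589 -0.3224  0.2998] [-179.95    0.     65.7 ] t 1.1 F [-0.6 -0.4 -0.1] w 0.08541667986213702 g 0.0 q [ 1.    0.01 -0.36  1.7   0.    1.44  0.21]
```

```bash
python3 -m inch '0.8 0 0.03 0 0 0 1; 0.8 0 0.03 0 0 0 1; 0.8 0 0.03 0 0 0 1; 0.8 0 0.03 0 0 0 1; 0.8 0 0.03 0 0 0 1; 0.8 0 0.03 0 0 0 1; 0.8 0 0.03 0 0 0 1' ; python3 - <<'E'
from h import *
go((.541,.1,.16,(180,0,65)))
E
```

```text
clock: 1.8
position: [0.4581, -0.1031, 0.2909]
ee_rot: [-3.141, 0.0, 1.148]
wrist_force: [-1.0, -0.7, -0.0]
width: 0.0854
grasp_force: 0.0
0.731 -0.025 0.4362 -0.0001 0.0 0.0022 deg 0.8
now [ 0.4581 -0.1031  0.2909] [-1.7995e+02  1.0000e-02  6.5800e+01] t 1.8 F [-1.  -0.7 -0. ] w 0.08542983045807365 g 0.0 q [ 0.76 -0.01 -0.63  1.73 -0.01  1.42 -0.28]
```

```bash
python3 -m inch '0.36 -0.01 0.1 0 0 0.002 0.6; 0.731 -0.025 0.3 0 0 0.002 0.6; 0.731 -0.025 0.436 0 0 0.002 0.6; 0.731 -0.025 0.436 0 0 0.002 0.6; 0.731 -0.025 0.436 0 0 0.002 0.6; 0.731 -0.025 0.436 0 0 0.002 0.6; 0.731 -0.025 0.436 0 0 0.002 0.6; 0.731 -0.025 0.436 0 0 0.002 0.6; 0.731 -0.025 0.436 0 0 0.002 0.6; 0.731 -0.025 0.436 0 0 0.002 0.6' ; python3 - <<'E'
from h import *
t=grab("top");s=grab("side")
a=cv2.resize(t["image"][193:293,246:346],(400,400),interpolation=cv2.INTER_CUBIC)
b=cv2.resize(s["image"][215:315,258:358],(400,400),interpolation=cv2.INTER_CUBIC)
cv2.imwrite("pics/k2.png",np.hstack([a,b])[:,:,::-1])
go((.541,.1,.064,(180,0,65)))
E
```

```text
clock: 2.8
position: [0.5417, 0.099, 0.1615]
ee_rot: [3.14, 0.0, 1.134]
wrist_force: [0.1, -0.1, 0.0]
width: 0.0513
grasp_force: 0.0
0.0002 -0.0024 0.324 0.0002 0.0 0.0 deg 0.1
now [0.5415 0.0997 0.1612] [179.92   0.    65.01] t 2.9 F [-0.2  0.5  0.4] w 0.051370179334826425 g 0.0 q [ 0.41  0.32 -0.8   1.72  0.24  1.21 -0.88]
```

View pics/k2.png

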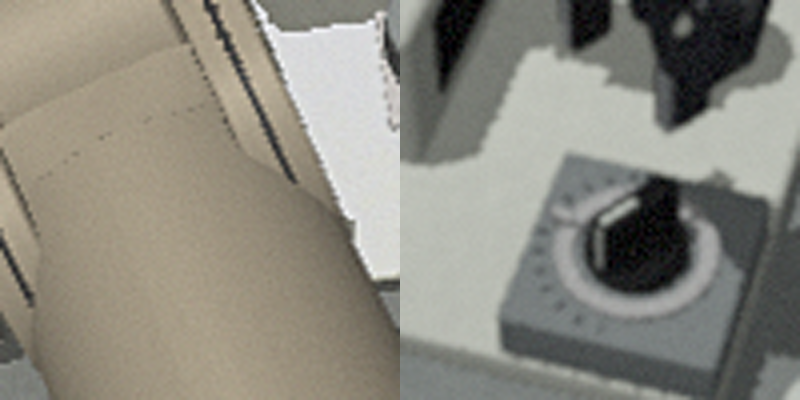

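The side crop shows the fingertips straddling the knob, with the tip at (680,130) above the bar at (640,210). The arm hides the knob from the top camera. I'll check the arm's clearance to the measuring cylinder before descending.

```bash
python3 - <<'E'
from h import *
t=grab("top");s=grab("side")
cv2.imwrite("pics/f3.png",np.hstack([cv2.resize(t["image"][90:390,100:500],(400,300)),cv2.resize(s["image"][100:400,100:500],(400,300))])[:,:,::-1])
E
```

```text
(no output)
```

View pics/f3.png

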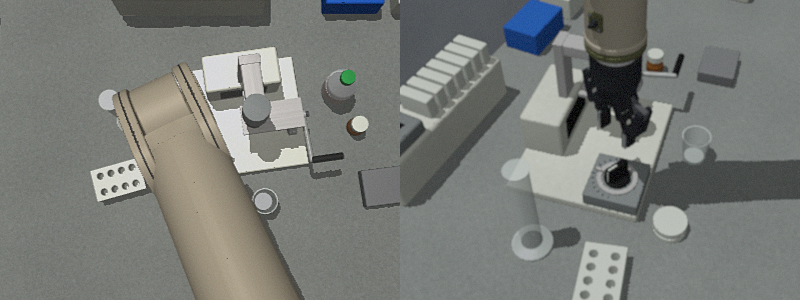

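The wrist's lower edge is well above the cylinder top (right picture, cylinder at (515,170), wrist end at (615,60)). Descending now.

```bash
python3 -m inch '0 -0.002 0.1 0 0 0 0.6; 0 -0.002 0.2 0 0 0 0.6; 0 -0.002 0.28 0 0 0 0.6; 0 -0.002 0.324 0 0 0 0.6; 0 -0.002 0.324 0 0 0 0.6; 0 -0.002 0.324 0 0 0 0.6' ; python3 -m inch '0 0 0 0 0 0 0; 0 0 0 0 0 0 0; 0 0 0 0 0 0 0; 0 0 0 0 0 0 0; 0 0 0 0 0 0 0; 0 0 0 0 0 0 0; 0 0 0 0 0 0 0; 0 0 0 0 0 0 0' 30; python3 - <<'E'
from h import *
s=grab("side")
cv2.imwrite("pics/k4.png",cv2.resize(s["image"][215:315,258:358],(500,500),interpolation=cv2.INTER_CUBIC)[:,:,::-1])
go((.541,.1,.064,(180,0,-3)))
E
```

```text
clock: 3.6
position: [0.5411, 0.1012, 0.0642]
ee_rot: [3.141, -0.001, 1.136]
wrist_force: [0.9, -0.1, 0.1]
width: 0.051
grasp_force: 0.0
clock: 4.4
position: [0.5411, 0.1011, 0.0642]
ee_rot: [3.14, -0.0, 1.136]
wrist_force: [-2.3, -0.1, 6.2]
width: 0.013
grasp_force: 32.8
-0.0034 0.0011 0.0008 0.0001 -0.0002 0.1892 deg 68.1
now [0.5411 0.1011 0.0642] [ 1.7993e+02 -2.0000e-02  6.5090e+01] t 4.45 F [-2.  -1.6  7.2] w 0.013156090678408219 g 32.80135452747345 q [ 0.36  0.43 -0.75  1.81  0.34  1.03 -0.96]
```

View pics/k4.png

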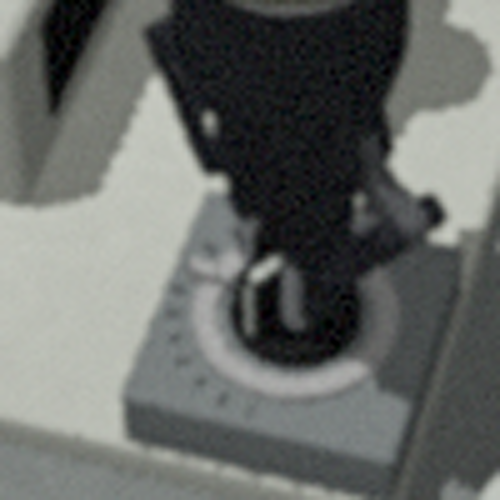

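Gripped: width 13 mm, the tooth at (215,265) and the white end still showing at (255,285). Turning about 67.5° clockwise.

```bash
python3 -m inch '0 0 0 0 0 0.02 0; 0 0 0 0 0 0.04 0; 0 0 0 0 0 0.06 0; 0 0 0 0 0 0.08 0; 0 0 0 0 0 0.1 0; 0 0 0 0 0 0.12 0; 0 0 0 0 0 0.14 0; 0 0 0 0 0 0.16 0; 0 0 0 0 0 0.18 0; 0 0 0 0 0 0.188 0; 0 0 0 0 0 0.188 0; 0 0 0 0 0 0.188 0; 0 0 0 0 0 0.188 0' ; python3 - <<'E'
from h import *
go((.541,.1,.064,(180,0,-2.5)))
E
python3 -m inch '0 0 0 0 0 0 0.5; 0 0 0 0 0 0 0.5; 0 0 0 0 0 0 0.5; 0 0 0 0 0 0 0.5; 0 0 -0.1 0 0 0 0.5; 0 0 -0.2 0 0 0 0.5; 0 0 -0.3 0 0 0 0.5; 0 0 -0.4 0 0 0 0.5; 0 0 -0.5 0 0 0 0.5; 0 0 -0.5 0 0 0 0.5'
```

```text
clock: 5.75
position: [0.542, 0.0996, 0.0643]
ee_rot: [3.14, -0.003, -0.046]
wrist_force: [1.6, -4.9, 5.1]
width: 0.0132
grasp_force: 32.5
-0.0034 -0.0012 0.0009 0.0002 -0.0004 -0.0004 deg 0.2
now [0.542  0.0996 0.0643] [ 1.7993e+02 -1.6000e-01 -2.6600e+00] t 5.75 F [ 1.6 -4.9  5.1] w 0.013206059780984205 g 32.45297312736511 q [ 0.19  0.38 -0.54  1.82  0.23  1.   -2.06]
clock: 6.75
position: [0.5424, 0.1018, 0.2175]
ee_rot: [-3.14, -0.006, -0.045]
wrist_force: [0.2, -0.0, 0.0]
width: 0.0425
grasp_force: 0.0
```

```bash
python3 - <<'E'
from h import *
go((.48,.03,.30,(180,0,40)),(.43,-.15,.30,(180,0,98)))
E
```

```text
-0.1954 0.2481 -0.2765 0.0002 -0.001 -0.1182 deg 42.6
-0.335 0.8549 -0.2781 0.0008 -0.0009 -0.2793 deg 100.6
now [0.5424 0.1018 0.2175] [-179.94   -0.36   -2.57] t 6.75 F [ 0.2 -0.   0. ] w 0.04249649762556021 g 0.0 q [ 0.23  0.22 -0.58  1.66  0.13  1.29 -1.98]
```

```bash
python3 -m inch '-0.1 0.1 -0.14 0 0 -0.02 0.7; -0.195 0.25 -0.277 0 0 -0.06 0.7; -0.195 0.25 -0.277 0 0 -0.08 0.7; -0.335 0.85 -0.278 0 0 -0.279 1; -0.335 0.85 -0.278 0 0 -0.279 1; -0.335 0.85 -0.278 0 0 -0.279 1; -0.335 0.85 -0.278 0 0 -0.279 1; -0.335 0.85 -0.278 0 0 -0.279 1; -0.335 0.85 -0.278 0 0 -0.279 1; -0.335 0.85 -0.278 0 0 -0.279 1; -0.335 0.85 -0.278 0 0 -0.279 1; -0.335 0.85 -0.278 0 0 -0.279 1; -0.335 0.85 -0.278 0 0 -0.279 1; -0.335 0.85 -0.278 0 0 -0.279 1; -0.335 0.85 -0.278 0 0 -0.279 1; -0.335 0.85 -0.278 0 0 -0.279 1' ; python3 - <<'E'
from h import *
t=grab("top");s=grab("side");pickle.dump((t,s),open("k5.pkl","wb"))
a=cv2.resize(t["image"][213:273,266:326],(400,400),interpolation=cv2.INTER_CUBIC)
b=cv2.resize(s["image"][100:300,240:440],(400,400),interpolation=cv2.INTER_CUBIC)
cv2.imwrite("pics/k5.png",np.hstack([a,b])[:,:,::-1])
go((.531,-.176,.2,(180,0,98)))
E
```

```text
clock: 8.35
position: [0.4287, -0.1492, 0.2965]
ee_rot: [-3.141, -0.0, 1.706]
wrist_force: [0.9, -0.1, -0.5]
width: 0.0855
grasp_force: 0.0
-0.1347 0.3258 0.3219 -0.0 -0.0 -0.0006 deg 0.2
now [ 0.4287 -0.1492  0.2966] [-179.99   -0.     97.79] t 8.45 F [-1.   0.2  0.8] w 0.08535987311385997 g 0.0 q [ 0.57 -0.06 -0.31  1.77 -0.02  1.43  0.39]
```

View pics/k5.png

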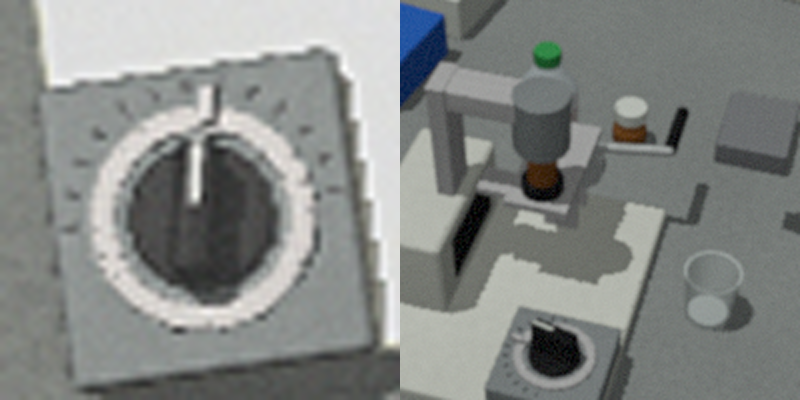

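The pointer line, (195,205) to (197,140), lies in line with the tooth at (207,103). On the right, the lever handle is unmoved at about (678,128). Now the lever.

```bash
python3 -m inch '-0.06 0.16 0.1 0 0 0 1; -0.13 0.33 0.3 0 0 0 1; -0.13 0.33 0.32 0 0 0 1; -0.13 0.33 0.32 0 0 0 1; -0.13 0.33 0.32 0 0 0 1; -0.13 0.33 0.32 0 0 0 1; -0.13 0.33 0.4 0 0 0 1; -0.13 0.33 0.5 0 0 0 1; -0.13 0.33 0.6 0 0 0 1; -0.13 0.33 0.69 0 0 0 1; -0.13 0.33 0.69 0 0 0 1; -0.13 0.33 0.69 0 0 0 1'; python3 - <<'E'
from h import *
t=grab("top");s=grab("side")
b=cv2.resize(s["image"][80:230,280:480],(800,600),interpolation=cv2.INTER_CUBIC)
cv2.imwrite("pics/l6.png",b[:,:,::-1])
go((.532,-.176,.088,(180,0,98)))
E
```

```text
clock: 9.65
position: [0.5326, -0.1746, 0.0918]
ee_rot: [3.14, 0.001, 1.708]
wrist_force: [0.3, -0.2, 0.5]
width: 0.0855
grasp_force: 0.0
-0.0033 -0.0052 0.0146 0.0005 0.0003 -0.0004 deg 0.3
now [ 0.5334 -0.1748  0.0924] [1.7981e+02 1.1000e-01 9.7840e+01] t 9.75 F [ 0.8 -1.   0.3] w 0.08524819830751294 g 0.0 q [ 0.51  0.33 -0.32  1.78  0.12  1.04  0.28]
```

View pics/l6.png

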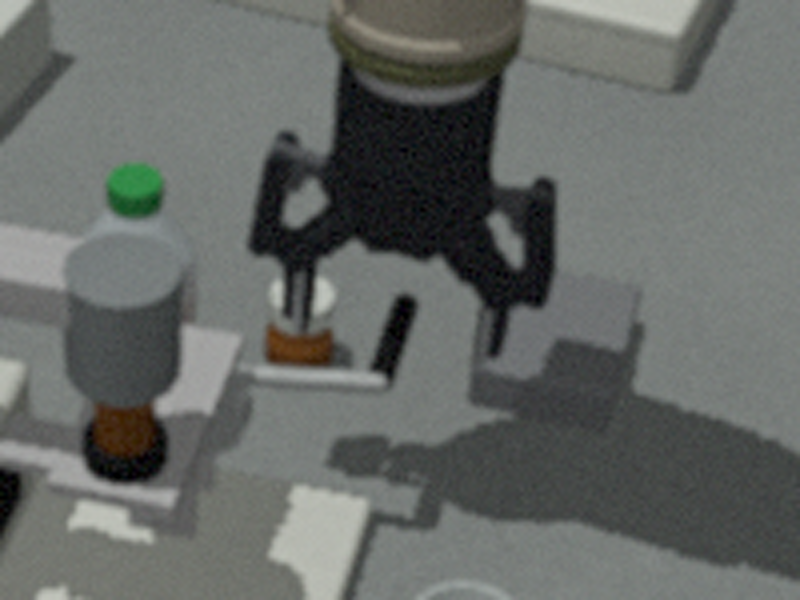

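The handle at (395,340) sits midway between the finger tips at (300,310) and (495,330). Lowering slightly, then closing.

```bash
python3 -m inch '0 0 0.013 0 0 0 1; 0 0 0.013 0 0 0 0; 0 0 0.013 0 0 0 0; 0 0 0.013 0 0 0 0; 0 0 0.013 0 0 0 0; 0 0 0.013 0 0 0 0; 0 0 0.013 0 0 0 0; 0 0 0.013 0 0 0 0; 0 0 0.013 0 0 0 0; 0 0 0.013 0 0 0 0; 0 0 0.013 0 0 0 0' 30; python3 - <<'E'
from h import *
st=__import__("bench").r.read_state(); p=st["position"]; w=np.radians(8.2); g=p+[0,0,.019]
a=np.arctan2(.017,.0985)
for k in np.arange(.14,1.401,.14).tolist()+[1.4]:
    th=a+k; dx=.1*(np.cos(a)-np.cos(th)); dz=.1*(np.sin(th)-np.sin(a))
    q=p+[dx*np.cos(w),dx*np.sin(w),dz]; go((*q,(180,0,97.8))) if k in(.14,1.4) else None
    print(round(k,2),"y",round(dx/.3,3),"z",round(-dz/.3,3))
E
```

```text
clock: 10.85
position: [0.5319, -0.1744, 0.0858]
ee_rot: [-3.141, 0.0, 1.708]
wrist_force: [-4.2, -0.3, 3.5]
width: 0.0132
grasp_force: 29.3
0.0001 0.0111 -0.0453 -0.0001 0.0 0.0001 deg 0.1
now [ 0.5319 -0.1744  0.0858] [-179.98    0.     97.85] t 10.85 F [-4.2 -0.3  3.5] w 0.013218048190640392 g 29.31860089302063 q [ 0.51  0.34 -0.32  1.79  0.12  1.04  0.28]
0.14 y 0.011 z -0.045
0.28 y 0.028 z -0.089
0.42 y 0.052 z -0.129
0.56 y 0.08 z -0.166
0.7 y 0.114 z -0.198
0.84 y 0.151 z -0.226
0.98 y 0.193 z -0.248
1.12 y 0.236 z -0.264
1.26 y 0.282 z -0.273
1.4 y 0.329 z -0.277
0.002 0.3284 -0.2768 -0.0001 0.0 0.0001 deg 0.1
now [ 0.5319 -0.1744  0.0858] [-179.98    0.     97.85] t 10.85 F [-4.2 -0.3  3.5] w 0.013218048190640392 g 29.31860089302063 q [ 0.51  0.34 -0.32  1.79  0.12  1.04  0.28]
1.4 y 0.329 z -0.277
```

```bash
python3 -m inch '0 0.005 -0.022 0 0 0 0; 0 0.011 -0.045 0 0 0 0; 0 0.019 -0.067 0 0 0 0; 0 0.028 -0.089 0 0 0 0; 0 0.04 -0.109 0 0 0 0; 0 0.052 -0.129 0 0 0 0; 0 0.066 -0.148 0 0 0 0; 0 0.08 -0.166 0 0 0 0; 0 0.097 -0.182 0 0 0 0; 0 0.114 -0.198 0 0 0 0; 0 0.114 -0.198 0 0 0 0'
```

```text
clock: 11.95
position: [0.5636, -0.1702, 0.1472]
ee_rot: [-3.136, 0.0, 1.707]
wrist_force: [-25.3, 1.4, 20.9]
width: 0.0129
grasp_force: 30.5
```

The force is about 33 N outward along the lever, so my path runs about 3 mm inside its circle. I'll shift the path outward and continue.

```bash
python3 -m inch '0 -0.007 -0.007 0 0 0 0; 0 0.011 -0.023 0 0 0 0; 0 0.03 -0.036 0 0 0 0; 0 0.05 -0.048 0 0 0 0; 0 0.072 -0.059 0 0 0 0; 0 0.072 -0.059 0 0 0 0'
```

```text
clock: 12.55
position: [0.5881, -0.1664, 0.1653]
ee_rot: [3.141, 0.001, 1.708]
wrist_force: [-11.3, 2.2, 12.6]
width: 0.0127
grasp_force: 31.0
```

```bash
python3 -m inch '0 0.02 -0.016 0 0 0 0; 0 0.042 -0.023 0 0 0 0; 0 0.065 -0.029 0 0 0 0; 0 0.09 -0.033 0 0 0 0; 0 0.115 -0.036 0 0 0 0; 0 0.143 -0.037 0 0 0 0; 0 0.143 -0.037 0 0 0 0; 0 0.143 -0.037 0 0 0 0; 0 0.143 -0.037 0 0 0 0; 0 0.143 -0.037 0 0 0 0; 0 0.143 -0.037 0 0 0 0'; python3 - <<'E'
from h import *
t=grab("top");s=grab("side")
a=cv2.resize(t["image"][170:290,260:420],(400,300),interpolation=cv2.INTER_CUBIC)
b=cv2.resize(s["image"][80:230,250:450],(400,300),interpolation=cv2.INTER_CUBIC)
cv2.imwrite("pics/f7.png",np.hstack([a,b])[:,:,::-1])
go()
E
```

```text
clock: 13.65
position: [0.6312, -0.1604, 0.1759]
ee_rot: [3.139, 0.001, 1.708]
wrist_force: [-4.5, -0.1, 4.9]
width: 0.0127
grasp_force: 30.3
now [ 0.6313 -0.1604  0.176 ] [1.7983e+02 3.0000e-02 9.7890e+01] t 13.75 F [-4.6  1.5  5.5] w 0.012705055273938044 g 30.33716171979904 q [ 0.42  0.44 -0.33  1.45  0.14  1.27  0.22]
```

View pics/f7.png

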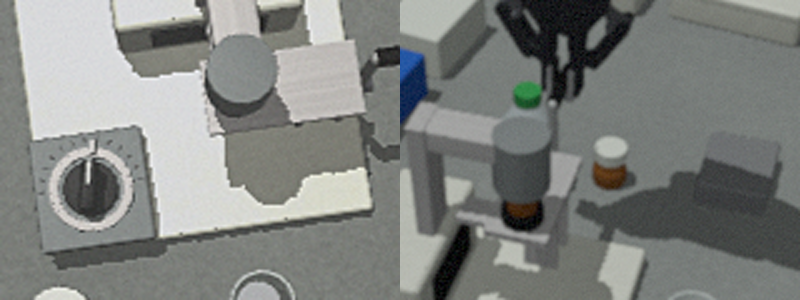

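The right picture shows the lever arm's end standing up in the grip at (553,103), and the left shows the pointer still at the tooth. One projection check before handing in.

```bash
python3 - <<'E'
from h import *
s=pickle.load(open("side0.pkl","rb"));w=np.radians(8.2)
for j in(1.2,1.3,1.4,1.5,1.6):
    th=.171+j; o=np.array([-.1*np.cos(th),-.095]); x=np.array([.6113,-.0335])+[[np.cos(w),-np.sin(w)],[np.sin(w),np.cos(w)]]@o
    print(j,np.round(proj(s,(*x,.09+.1*np.sin(th))),1))
E
```

```text
1.2 [337.3 133.9]
1.3 [332.2 132.4]
1.4 [327.2 131.3]
1.5 [322.1 130.6]
1.6 [317.1 130.3]
```

The arm end is seen at (326.5, 131.5), which matches a joint angle of 1.41. Handing in.

```bash
python3 -c "
from bench import r
print(r.sign_off())"
```

```text
the job is handed in; nothing more can be done
None
```

I handed the job in with the knob's pointer at the tooth and the lever gripped at full lift (about 1.41 rad from the side camera, target 1.40); sign-off gave no verdict, and I saw no bystander move.

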